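Hang a bell on the dipping-line rail

ROBOT

A 6-joint arm with a two-finger parallel gripper is mounted at the origin on a cart in front of the work surface, level with it; the furniture and walls round the work are solid. World frame = base frame: x ahead of the robot, y to its left, z up, the work surface at z = 0. Lengths are in mm, angles in rad, forces in N, time in s.
With the tool pointing down it reaches from about 275 to 1000 mm from the base axis. Payload 8.4 kg.
Tool frame: the origin (TCP) lies on the centre line of the jaws, within the pads' length; the fingertips stand 17 mm ahead of it and the grasp point (between the pads) lies 2 mm behind it (r.tcp_to_tips is the z of the fingertips in the tool frame, in mm); z points along the fingers, y is the direction in which the jaws open and shut (so a half turn about z gives the same grasp; the last joint's range is limited). The gripper opens to 85 mm and grips with 20 to 120 N. Pads are 22 mm wide; open, the fingers measure 114 mm over their backs; the gripper's body (76 mm by 85 mm) begins 54 mm behind the grasp point. The pads swing forward as they close: fully open they stand 13 mm farther back than shut.
Start: joints at [1.166, 0.353, 1.633, -0, 1.155, -0.002], TCP at [244.996, 574.983, 248.281] pointing down, gripper open.
Joint ranges: [-2.63, 2.63], [-0.92, 2.1], [0.06, 2.66], [-1.3, 4.44], [0, 2.69], [-3.02, 3.02]. Speed limits (rad/s): [2.22, 2.22, 2.79, 3.14, 3.14, 3.14].

INTERFACE

Orientations are given as [roll, pitch, yaw] about the fixed x, y, z axes, in that order (R = Rz(yaw) Ry(pitch) Rx(roll)).
In Python, from rig import r, cams, job gives the robot as it stands.
- The arm moves only by the tool drive_tool, never from a script. Its argument "deltas" is a list of rows, each a list of 4 numbers: the shift along the tool's x, y, z in cm, then the turn about the tool's z in rad. In form: [[x, y, z, roll], ...]. A call has 1 to 12 rows; each row shifts and turns the commanded pose from where the row before left it, along the tool's axes as they then stand; what a row does not reach is not made up. A row lasts 1/12 s, in which the tool goes at most 41.7 mm and 7.16 degrees, less where a joint would pass 70% of its speed; a pose out of reach is approached as far as the arm can. A call with a gripper value outside its range is refused whole. "jaw" is the closure, from 0 (fully open) to 1 (shut), set as the call begins (left out, the last holds). The fingers move at their own pace and stop on an object; "force" is the grip in N (left out, the last holds). Time passes only in rows, so rows that do not move let the fingers close. It gives the time, the measured TCP pose, the force and the opening at its end, in the units of the state.
- r.sense(): the state, without advancing time (a new reading comes with each control period).
- cams.grab_frame(name): name is "scene" or "top" or "wrist"; returns (picture, depth): 384x512x3 uint8, red, green, blue; 384x512 float32, mm along the optical axis (not along the pixel's ray), 0 where there is no reading.
- cams.camera_params(name): a dict with "fx", "fy", "cx", "cy" (pixels), "R" (3x3) and "t" (3): a world point X has camera coordinates R X + t. Camera axes: x right, y down, z forward; pixel columns grow to the right and rows downward; lengths in mm; the calibration is good to about 2 mm. The wrist camera is an equidistant fisheye: a pixel r from the principal point sees the ray r / f radians off the axis. A picture is of the moment at which its call begins: read the wrist's pose just before it. camera_params takes no time and is no camera call; for the wrist camera it gives the pose at the moment of the call.
- job.sign_off(): hands the job in, once; it reports no verdict.
The state is a dict: "clock": time; "qpos": joint angles; "qvel": joint speeds; "joint_efforts": joint torques, N m; "eef_pos": TCP position; "tcp_rot": TCP orientation; "contact_force": force on the tool from outside, world axes, zero at the start; "wrist_torque": the same for the moment, N m; "opening": opening from 0.0 (shut) to 1.0 (fully open).
Only numpy, scipy, OpenCV 4.12 (cv2) and the standard library are available. Lean on these libraries where they do the work, as an engineer would, in place of code of your own. Each camera call takes 0.05 s, during which the arm holds its last target. There are 200 camera calls.

TASK

Pick up the bell with the steel hanger by its orange tab, lift the hook over the front lip of the green-framed rail between the yellow marks, and, still holding it, press it gently down past the sprung brass keeper until it is fully home and the keeper has sprung back over it. Then let go so that it hangs there. Do not force the rail (30 N at most), and leave the things around it in place.

Things in the scene. Friction and masses are not known exactly. Their poses are not given: they have to be found in the camera images.
- hanger: Copper-coloured cow bell (52 x 87 mm, standing mouth down) with a rigid steel hanger on top, orange tab uppermost; 0.2 to 0.45 kg. Origin: centre of the bell's underside; z up; y along the bell's width; x to the side where the hook lies (hung, it points the same way as the rail stand's x). The bell reaches 26 mm either way in x, 44 mm in y. Hung, it leans by about 0.1 rad.
- grip_tab (a point): Grasp point in the orange tab, at x = 39, y = 0, z = 183 mm in the hanger's frame. Tab: 16 mm (x) by 28 mm (y), from z = 158 to 200 mm, above a steel bridge (x 28 to 52 mm, z 150 to 158 mm). Best gripped across the 16 mm. The middle of the hook's slot lies straight below it.
- hook_nose (a point): Lower end of the hook nose, at x = 46, y = 0, z = 116 mm in the hanger's frame. Nose 26 mm wide, front face at x = 44; a rounded tip 4 mm thick swells backwards as a wedge to a bulb 8 mm thick (x 44 to 52) at z = 128 mm, above it a 4 mm neck up to the bridge at z = 150. In front of it the slot that takes the lip (x 34 to 44), then the stem (x 28 to 34 mm, z 89 to 158 mm).
- rail_stand: Fixed green stand, foot 105 x 285 mm, posts 196 mm high at y = +-124 mm, with an aluminium rail 232 mm long between them. Origin: on the worktop, below mid-thickness of the lip, midway between the posts; z up, y along the rail, x from lip (front, robot's side) to back. Bells hang at y = 0, between two yellow marks on the lip.
- rail_floor (a point): Nominal trough floor below the lip's middle (x = 0, y = 0, z = 150 mm in the stand's frame). The rail is clamped by hand in slots: the true floor is up to 14 mm lower or higher, NOT in this reading; feel for it. Lip: x -3 to 3 mm, rounded top 28 mm above the floor, down to 16 mm below it. Trough behind it x 3 to 19 mm, then a rear wall as high.
- home_flag (a joint): Small red pad in the trough floor at y = 0, held up 3 mm by a weak spring (under 1 N). In m: 0 = up, about 0.003 when the nose stands on the floor.
- keeper (a joint): Sprung brass roller, 10 mm thick, 32 mm long, in the trough at y = 0, axis 19.5 mm above the floor. In m: 0 = out (5.5 mm behind the lip); the nose wedge pushes it back 2.5 to 6 mm, from when the nose is about 20 mm above the floor, with 8 to 18 N of downward push (more than the weight); back to about 0 once the nose is home. Then the floor is rigid: force rises steeply.
- plain_bell: Bystander: larger copper-coloured cow bell without a hanger, standing, 72 x 116 x 103 mm; origin under its centre.
- dolly: Bystander: grey steel ball on a short foot, 62 x 62 x 87 mm; origin under its centre.
- big_nut: Bystander: steel nut 30 x 34 x 14 mm lying flat; origin under its centre.
- driver: Bystander: screwdriver with yellow handle, lying, 194 x 27 x 28 mm; origin under its centre.

How it is judged (in metres and radians):
On the way:
1. the held hanger's nose, behind the lip at the hanging place, has pushed the keeper back by 2 mm (value of joint keeper above 0.002 m and contact force between the fingers and hanger above 1 N and x of hook_nose in the frame of rail_stand between 0.003 and 0.019 m), for 0.05 s.
At the end, for the whole second after the job is handed in: Nose behind the lip, within 15 mm of the middle between the yellow marks, home on the floor (red pad down by more than 1.8 mm), keeper back out over the bulb (below 1.5 mm); bell upright within 0.17 rad, at rest (below 0.03 m/s) (value of joint keeper below 0.0015 m and value of joint home_flag above 0.0018 m and x of hook_nose in the frame of rail_stand between 0.003 and 0.019 m and y of hook_nose in the frame of rail_stand between -0.015 and 0.015 m and angle between hanger's own z axis and vertical below 0.17 rad and linear speed of hanger below 0.03 m/s); the robot touches nothing.
It fails at once if more than 30 N between the hanger and the rail or its stand while the robot touches the hanger (contact force between hanger and rail_stand above 30 N and contact force between the fingers and hanger above 1 N).
It fails at once if the robot pushes the rail or stand with more than 30 N (contact force between any of the fingers, the arm and rail_stand above 30 N).
It fails at once if a bystander (plain bell, ball dolly, nut, screwdriver) is moved by more than 30 mm (distance of any of plain_bell, dolly, big_nut, driver from where it was at the start of the episode above 0.03 m).
It also fails if it takes over 64 s, if anything falls off the work surface, if the arm or the gripper's body presses on something with over 40 N, if the wrist force passes 120 N, or if a joint passes its speed limit or range.

## Working session

There is one attempt and no reset: what is moved stays moved. The work goes in short steps, Python scripts to look and compute and a tool call to move; the robot and the scene stay as the last step left them, time stands still between calls to the robot, and variables do not carry over. Pictures are saved under pics/ and viewed, about 8 in all and at most 12, crops included, and the job is handed in when it is done.

Besides the shell and the picture viewer there is one more tool, called after "Request:" as a command line: name --pt "numbers of a row" for each row, then --argument value for the rest. drive_tool: Moves the arm, as the interface text tells. Its arguments: {"type":"object","properties":{"deltas":{"type":"array"},"jaw":{"type":"number"},"force":{"type":"number"}},"required":["deltas"]}

```bash
mkdir -p pics
cat > h.py <<'E'
from rig import r,cams,job
import numpy as np,cv2
def snap(n,f):
    im,d=cams.grab_frame(n); cv2.imwrite(f'pics/{f}.png',im[:,:,::-1]); np.savez(f'pics/{f}.npz',d=d,im=im,**cams.camera_params(n)); return im,d
def world(f,u,v,z=None):
    q=np.load(f'pics/{f}.npz'); d=z or q['d'][v,u]
    X=np.array([(u-q['cx'])/q['fx']*d,(v-q['cy'])/q['fy']*d,d]); return q['R'].T@(X-q['t'])
def cloud(f):
    q=np.load(f'pics/{f}.npz'); d=q['d']; v,u=np.indices(d.shape)
    X=np.stack([(u-q['cx'])/q['fx']*d,(v-q['cy'])/q['fy']*d,d],-1); return (X-q['t'])@q['R']
E
python3 - <<'E'
from h import *
print(r.sense())
a,_=snap('scene','s0'); b,_=snap('top','t0')
for n in('scene','top'): print(cams.camera_params(n))
E
```

```text
{'clock': 0.0, 'qpos': array([ 1.16561498e+00,  3.53655737e-01,  1.63414838e+00, -2.06970058e-05,
        1.15517889e+00, -2.40775360e-03]), 'qvel': array([-2.26843163e-04, -9.78605125e-05, -1.29803399e-05, -1.02890004e-03,
        2.50313982e-04, -2.00863979e-04]), 'joint_efforts': array([-1.37446295e-04, -6.05249763e+01, -3.42074847e+01, -1.01812143e-04,
        9.42165032e-03,  4.08831710e-06]), 'eef_pos': array([244.81322817, 574.56401003, 247.5508218 ]), 'tcp_rot': array([-3.14020226e+00,  1.55756990e-05,  2.73882744e+00]), 'contact_force': array([ 0.76047095, -0.15584904,  0.44959959]), 'wrist_torque': array([-0.03185489, -0.004015  , -0.01154602]), 'opening': 1.0043765851711388}
{'fx': 428.4147169446061, 'fy': 428.4147169446061, 'cx': 255.24708999182315, 'cy': 187.85080388940224, 'R': array([[ 0.75663199, -0.65359621,  0.01788891],
       [-0.36462489, -0.44450036, -0.81821032],
       [ 0.54273079,  0.61256136, -0.57464064]]), 't': array([-417.54026584,  306.64039808,  990.0633363 ])}
{'fx': 434.0729624329787, 'fy': 434.0729624329787, 'cx': 258.59008052539485, 'cy': 188.87737212562857, 'R': array([[-0.01391601, -0.99963522,  0.02314656],
       [-0.99872179,  0.01277091, -0.04890482],
       [ 0.04859137, -0.02379754, -0.9985352 ]]), 't': array([ -30.24317113,  537.33366371, 1422.96813411])}
```

View pics/s0.png

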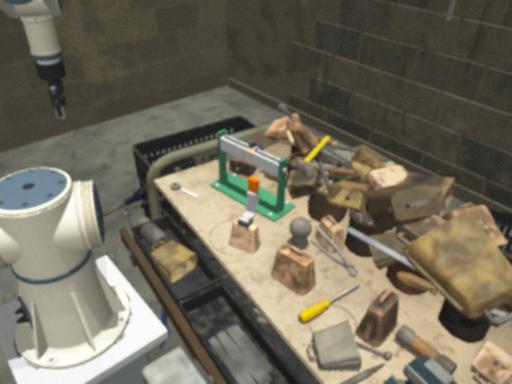

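View pics/t0.png

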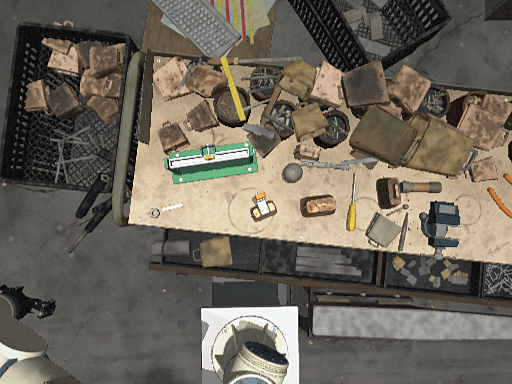

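The scene picture shows the hanger with its orange tab at about (254,184) and the green stand at about (250,175). In the top view the tab is at about (261,195), the rail runs from (168,163) to (252,155), and the ball is at (292,172). I'll enlarge both areas.

Run:
```python
from h import *
a=cv2.imread('pics/t0.png')[135:230,150:310]; b=cv2.imread('pics/s0.png')[120:270,205:325]
a=cv2.resize(a,None,fx=5,fy=5,interpolation=cv2.INTER_CUBIC)
cv2.imwrite('pics/ca.png',a)
cv2.imwrite('pics/cb.png',cv2.resize(b,None,fx=4,fy=4,interpolation=cv2.INTER_CUBIC))
for f in('t0','s0'):
    im=np.load(f'pics/{f}.npz')['im']; P=cloud(f); h=cv2.cvtColor(im,cv2.COLOR_RGB2HSV)
    H,S,V=[h[...,i].astype(int) for i in range(3)]
    inb=(abs(P[...,1]-50)<330)&(P[...,0]>300)&(P[...,0]<720)&(P[...,2]>-10)
    g=inb&(H>60)&(H<90)&(S>120)
    o=inb&(H>5)&(H<17)&(S>200)&(V>180)&(P[...,2]>120)
    ral=inb&(P[...,2]>150)&(S<70)
    for n,m in(('green',g),('orange',o),('rail',ral)):
        Q=P[m]; print(f,n,len(Q)); 
        if len(Q):
            print(Q.min(0).round(),np.median(Q,0).round(1),Q.max(0).round())
            if len(Q)>5: 
                for zlo,zhi in((-5,25),(140,220)):
                    W=Q[(Q[:,2]>zlo)&(Q[:,2]<zhi)]
                    if len(W)>5: print(zlo,len(W),cv2.minAreaRect(W[:,:2].astype(np.float32)),np.median(W[:,2]))
```

```text
t0 green 190
[467. -33.  -1.] [615.4 132.8   9.7] [ 694.  253. 1448.]
-5 160 ((628.8223876953125, 110.8310775756836), (102.13919067382812, 279.966552734375), 7.892646789550781) 9.071592093520195
140 19 ((622.4127197265625, 110.51131439208984), (25.767547607421875, 253.82696533203125), 7.934689044952393) 187.58938604075334
t0 orange 4
[502. -49. 195.] [510.1 -44.  197.8] [516. -25. 203.]
t0 rail 1806
[ 467. -242.  150.] [617.3  -3.2 180.7] [ 720.  239. 1448.]
140 1199 ((611.2985229492188, -21.369384765625), (222.8109588623047, 486.1264343261719), 23.18337631225586) 169.7020751488012
s0 green 1058
[569. -30.   4.] [626.5  92.3   9.9] [687. 250. 199.]
-5 839 ((626.7612915039062, 109.9847412109375), (96.65682220458984, 272.9518737792969), 7.358051300048828) 9.342671782855081
140 34 ((618.7371215820312, 109.67911529541016), (24.096397399902344, 259.5859069824219), 5.426027774810791) 193.10535692702393
s0 orange 24
[501. -51. 191.] [503.6 -39.7 196.4] [514. -23. 201.]
140 24 ((505.85662841796875, -37.38542175292969), (11.99085521697998, 27.370559692382812), 11.378527641296387) 196.39258094103576
s0 rail 1228
[ 494. -155.  150.] [623.3  77.2 172. ] [719. 239. 198.]
140 1228 ((642.3505859375, 43.178314208984375), (339.59014892578125, 226.25762939453125), 69.34935760498047) 172.0157225049195
```

View pics/ca.png

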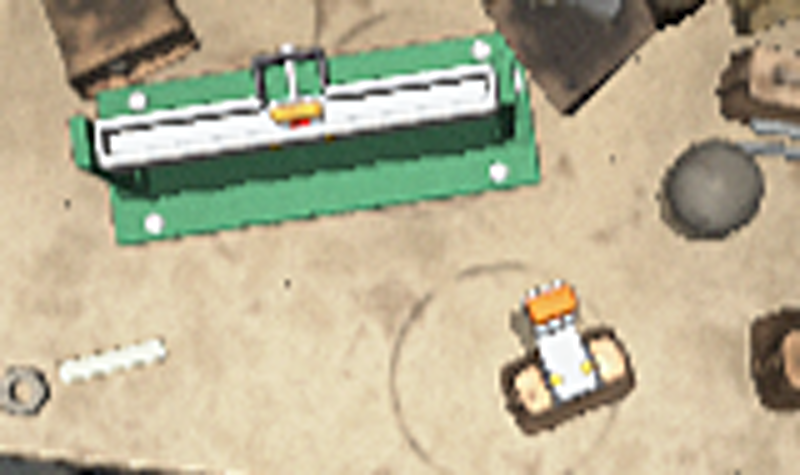

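View pics/cb.png

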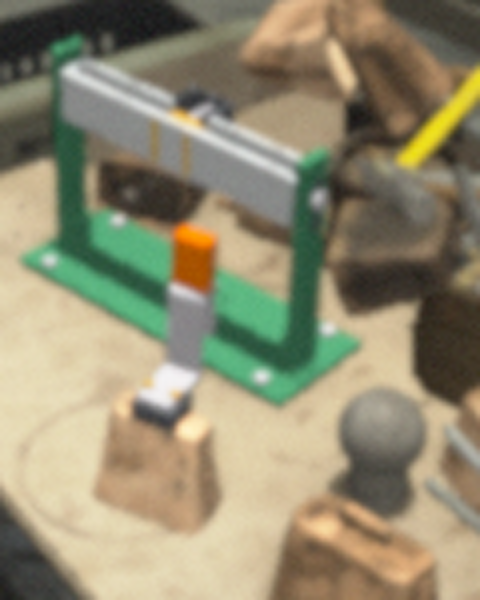

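Run:
```python
from h import *
a=np.deg2rad(7.7)
for f in('t0','s0'):
    P=cloud(f).reshape(-1,3); im=np.load(f'pics/{f}.npz')['im'].reshape(-1,3).astype(int)
    c=np.array([622,110.5]); R=np.array([[np.cos(a),np.sin(a)],[-np.sin(a),np.cos(a)]])
    L=(P[:,:2]-c)@R.T
    m=(abs(L[:,1])<112)&(abs(L[:,0])<60)&(P[:,2]>125)&(P[:,2]<230)&(abs(L[:,1])>22)
    print(f,'rail pts',m.sum(),'zmax',np.percentile(P[m,2],[50,90,98]).round(1))
    for yb in range(-110,110,37):
        k=m&(L[:,1]>yb)&(L[:,1]<yb+37)
        hi=k&(P[:,2]>np.percentile(P[k,2],60))
        print(yb,'all x pct',np.percentile(L[k,0],[1,5,25,50,75,95,99]).round(1),'front z',np.percentile(P[k,2],[2,50,98]).round(1))
    # profile
    for x in range(-30,40,4):
        k=m&(L[:,0]>=x)&(L[:,0]<x+4)
        if k.sum()>4: print(x,k.sum(),np.percentile(P[k,2],[5,50,95]).round(1))
    k=(abs(L[:,1])<25)&(abs(L[:,0])<80)&(P[:,2]>205)&(P[:,2]<300); print('high',np.c_[L[k],P[k,2]].round(0).tolist()[:20])
    g=(im[:,1]>im[:,0]+30)&(im[:,1]>im[:,2]+10)&(abs(L[:,0])<90)&(abs(L[:,1])<170)
    k=g&(P[:,2]>185)&(P[:,2]<205); print('posts',np.c_[L[k],P[k,2]].round(0).tolist()[:30])
    # bell
    h=(P[:,0]>430)&(P[:,0]<540)&(P[:,1]>-100)&(P[:,1]<30)
    for lo,hi in((60,80),(78,95),(100,157),(185,215)):
        k=h&(P[:,2]>lo)&(P[:,2]<hi)
        if k.sum()>5: print('bell',lo,k.sum(),np.median(P[k],0).round(1),cv2.minAreaRect(P[k,:2].astype(np.float32)))
```

```text
t0 rail pts 664 zmax [162.  184.3 186.5]
-110 all x pct [-12.4 -12.1  -9.1   2.7   9.8  13.5  14.5] front z [148.7 160.9 185.4]
-73 all x pct [-12.6 -12.3  -9.4   2.1   9.8  12.9  14.3] front z [143.4 163.2 187.1]
-36 all x pct [-12.5 -12.   -8.8   2.4   9.7  12.7  13.7] front z [149.7 158.  185.2]
1 all x pct [-12.3 -12.3  -9.5   2.9   9.5  12.5  14.6] front z [149.4 161.8 186. ]
38 all x pct [-12.7 -12.5  -9.2   1.8   9.5  13.   14.1] front z [147.5 164.7 186.7]
75 all x pct [-12.8 -12.5  -9.8   2.    9.5  12.8  14.2] front z [145.8 161.8 187. ]
-14 152 [142.7 170.5 184.9]
-10 76 [179.5 183.  186.8]
-6 16 [153.6 157.  160. ]
-2 86 [151.5 155.4 160.3]
2 75 [151.  155.4 159. ]
6 126 [150.6 157.2 181.3]
10 118 [156.  182.4 186.4]
14 15 [177.4 182.7 186. ]
high []
posts [[18.0, -121.0, 194.0], [17.0, -124.0, 196.0], [17.0, -127.0, 197.0], [15.0, -121.0, 196.0], [14.0, -123.0, 199.0], [13.0, -126.0, 201.0], [11.0, -120.0, 200.0], [11.0, -123.0, 197.0], [11.0, -126.0, 196.0], [9.0, -120.0, 197.0], [8.0, -122.0, 201.0], [8.0, -125.0, 196.0], [7.0, -128.0, 200.0], [6.0, -119.0, 199.0], [6.
[... 2116 characters left out ...]
92.0], [-8.0, 115.0, 196.0], [2.0, 121.0, 190.0], [5.0, 120.0, 189.0], [11.0, 121.0, 187.0], [-12.0, 125.0, 191.0], [-11.0, 121.0, 192.0], [-6.0, 122.0, 189.0]]
bell 60 202 [461.8 -62.8  71.6] ((467.9615478515625, -51.78791809082031), (33.78870391845703, 73.0665054321289), 18.10957145690918)
bell 78 149 [466.5 -53.3  89.9] ((474.28729248046875, -45.05815505981445), (54.859195709228516, 51.77047348022461), 46.14070129394531)
bell 100 191 [500.  -41.8 131.3] ((505.1417236328125, -43.51008605957031), (21.681848526000977, 33.836585998535156), 61.448204040527344)
bell 185 79 [506.3 -39.7 196.2] ((507.6651611328125, -36.428985595703125), (18.035160064697266, 29.96493148803711), 22.278772354125977)
```

The clouds agree with the given sizes:

| Item | Position (mm) | Yaw | Check |
|---|---|---|---|
| Tab centre | (509, -36.4), top at 199 | hanger about 21° | top z given as 200 |
| Lip middle | (612.6, 109.2) | stand 7.7° | lip top about 185, so floor about 157 |

Next I move above the tab.

Request:
drive_tool --pt "0 0 0 0.115" --pt "0 0 0 0.115" --pt "0 0 0 0.115" --pt "0 0 0 0.115" --pt "0 0 0 0.115" --pt "0 0 0 0.115" --pt "0 0 0 0.115" --jaw 0.3 --force 60

```text
clock: 0.68
eef_pos: [244.9, 574.7, 247.8]
tcp_rot: [-3.141, 0.001, 1.928]
contact_force: [0.7, -0.3, 0.4]
opening: 0.696
```

Request:
drive_tool --pt "-3.3 0.15 0 0" --pt "-3.3 0.15 0 0" --pt "-3.3 0.15 0 0" --pt "-3.3 0.15 0 0" --pt "-3.3 0.15 0 0" --pt "-3.3 0.15 0 0" --pt "-3.3 0.15 0 0" --pt "-3.3 0.15 0 0" --pt "-3.3 0.15 0 0" --pt "-3.3 0.15 0 0" --pt "-3.3 0.15 0 0" --pt "-3.3 0.15 0 0"

```text
clock: 1.68
eef_pos: [402.6, 209.6, 248.2]
tcp_rot: [-3.141, 0.0, 1.934]
contact_force: [0.3, -0.0, 0.6]
opening: 0.705
```

Request:
drive_tool --pt "-3.3 0.15 0 0" --pt "-3.3 0.15 0 0" --pt "-3.3 0.15 0 0" --pt "-3.3 0.15 0 0" --pt "-3.3 0.15 0 0" --pt "-3.3 0.15 0 0" --pt "-3.3 0.15 0 0" --pt "-3.3 0.15 0 0" --pt "0 0 0 0" --pt "0 0 0 0"

```text
clock: 2.52
eef_pos: [507.5, -32.7, 247.9]
tcp_rot: [-3.141, -0.0, 1.931]
contact_force: [-0.7, 0.3, 0.1]
opening: 0.701
```

Run:
```python
from h import *
im,_=snap('wrist','w0')
cv2.imwrite('pics/w0b.png',cv2.resize(im[:,:,::-1],(768,576)))
s,_=snap('scene','s1')
P=cloud('s1').reshape(-1,3)
h=(P[:,0]>430)&(P[:,0]<560)&(P[:,1]>-100)&(P[:,1]<30)
k=h&(P[:,2]>185)&(P[:,2]<204)
print(np.median(P[k],0),k.sum()); p=cams.camera_params('wrist'); print(p)
```

```text
[508.02337077 -38.93711385 195.55330735] 77
{'fx': 297.3186396354542, 'fy': 297.3186396354542, 'cx': 256.29186026034006, 'cy': 191.81234937812698, 'R': array([[ 9.35268285e-01,  3.53938646e-01, -8.19079546e-04],
       [ 3.35209468e-01, -8.85029621e-01,  3.23043624e-01],
       [ 1.13612713e-01, -3.02407019e-01, -9.46383720e-01]]), 't': array([-461.76341437, -238.96025224,  313.39659559])}
```

View pics/w0b.png

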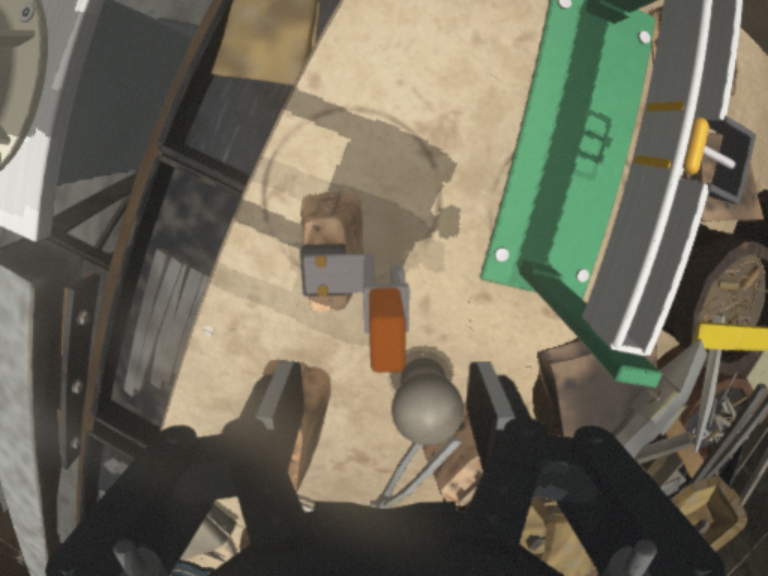

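The wrist view has the tab at (387,330), nearly parallel to the pads and between them (fingers at 285 and 490). I'll measure it from the wrist depth.

```bash
cat >> h.py <<'E'
def fcloud(f):
    q=np.load(f'pics/{f}.npz'); d=q['d']; v,u=np.indices(d.shape)
    x=(u-q['cx'])/q['fx'];y=(v-q['cy'])/q['fy']; t=np.hypot(x,y)+1e-9; k=np.tan(np.minimum(t,1.4))/t
    X=np.stack([x*k*d,y*k*d,d],-1); return (X-q['t'])@q['R']
E
python3 - <<'E'
from h import *
P=fcloud('w0'); im=np.load('pics/w0.npz')['im']; h=cv2.cvtColor(im,cv2.COLOR_RGB2HSV)
o=(h[...,0]<17)&(h[...,0]>4)&(h[...,1]>190)
o[:185]=0;o[255:]=0;o[:,:235]=0;o[:,280:]=0
Q=P[o]; print(len(Q),np.percentile(Q,[2,50,98],axis=0).round(1))
W=Q[Q[:,2]>194]; print(len(W),cv2.minAreaRect(W[:,:2].astype(np.float32)))
k=(P[...,2]>178)&(P[...,2]<190)&(P[...,0]>560)&(P[...,0]<660)&(P[...,1]<215)&(P[...,1]>0)
a=np.deg2rad(7.7);L=(P[k][:,:2]-[622,110.5])@np.array([[np.cos(a),np.sin(a)],[-np.sin(a),np.cos(a)]]).T
print('lip',np.percentile(L,[2,25,50,75,98],axis=0).round(1),k.sum(),np.histogram(L[:,0],np.arange(-20,24,2)))
# yellow marks at (660,106),(652,161) of 768-scaled; keeper ends
for u,v in((664,106),(652,161),(697,122),(693,172)): 
    p=P[int(v/1.5),int(u/1.5)]; print(u,v,p.round(1),((p[:2]-[622,110.5])@np.array([[np.cos(a),-np.sin(a)],[np.sin(a),np.cos(a)]])).round(1))
# bell top yaw
k=(P[...,2]>60)&(P[...,2]<95)&(P[...,0]>430)&(P[...,0]<500)&(abs(P[...,1]+50)<60)
print(cv2.minAreaRect(P[k][:,:2].astype(np.float32)))
E
```

```text
209 [[499.2 -44.6 196.8]
 [507.9 -33.4 198. ]
 [515.6 -22.7 199.3]]
209 ((494.31329345703125, 0.011676788330078125), (12.321282386779785, 98.69969940185547), 21.411964416503906)
lip [[ -14.2 -107. ]
 [ -12.1  -57.1]
 [   7.4  -11.7]
 [  10.5   26.5]
 [  34.9   83.2]] 3892 (array([  0,   0, 113, 881, 541, 227,  10,   0,   0,  19,  38,  56,  17,
       180, 710, 400, 177,  25,  24,  16,  26]), array([-20, -18, -16, -14, -12, -10,  -8,  -6,  -4,  -2,   0,   2,   4,
         6,   8,  10,  12,  14,  16,  18,  20,  22]))
664 106 [606.1 127.5 158.1] [-13.5  19. ]
652 161 [610.1  95.3 159.8] [-13.9 -13.5]
697 122 [618.5 124.1 175.7] [-1.7 14. ]
693 172 [626.8  99.2 177. ] [  3.3 -11.8]
((475.6018981933594, -44.384368896484375), (49.937313079833984, 71.8489990234375), 22.939952850341797)
```

Request:
drive_tool --pt "-0.15 0 1.1 0" --pt "0 0 1.1 0" --pt "0 0 1.1 0" --pt "0 0 1.1 0" --pt "0 0 1.1 0" --pt "0 0 1.1 0" --pt "0 0 0 0" --pt "0 0 0 0"

```text
clock: 3.28
eef_pos: [507.5, -32.7, 181.4]
tcp_rot: [-3.14, -0.001, 1.934]
contact_force: [-0.8, 0.6, 0.4]
opening: 0.703
```

Request:
drive_tool --pt "0 0 0 0" --pt "0 0 0 0" --pt "0 0 0 0" --pt "0 0 0 0" --pt "0 0 0 0" --pt "0 0 0 0" --pt "0 0 0 0" --pt "0 0 0 0" --jaw 1.0 --force 60

```text
clock: 3.95
eef_pos: [507.5, -32.9, 183.3]
tcp_rot: [-3.141, 0.0, 1.934]
contact_force: [-3.3, 0.5, 11.1]
opening: 0.182
```

Request:
drive_tool --pt "0 0 -0.5 0" --pt "0 0 -0.5 0" --pt "0 0 -1 0" --pt "0 0 -2 0" --pt "0 0 -2 0" --pt "0 0 -2 0" --pt "0 0 -2 0" --pt "0 0 -1 0" --pt "0 0 0 0" --pt "0 0 0 0" --pt "0 0 0 0" --force 80

```text
clock: 4.87
eef_pos: [507.2, -32.7, 291.2]
tcp_rot: [-3.14, -0.001, 1.934]
contact_force: [-0.0, -0.8, -3.8]
opening: 0.177
```

Run:
```python
from h import *
print(r.sense())
im,_=snap('scene','s2')
cv2.imwrite('pics/s2b.png',cv2.resize(im[90:270,190:340,::-1],None,fx=3.3,fy=3.3,interpolation=cv2.INTER_CUBIC))
```

```text
{'clock': 4.8667, 'qpos': array([-6.73494540e-02,  1.28936774e-01,  1.82834682e+00,  9.65861738e-06,
        1.18596819e+00, -4.30346418e-01]), 'qvel': array([-1.05667927e-03,  9.55544786e-03,  5.19279078e-03, -5.51976600e-05,
        2.14360003e-03, -2.96828619e-04]), 'joint_efforts': array([ 1.25367373e-03, -4.73242021e+01, -3.70301807e+01, -4.31589922e-02,
        5.77764935e-02, -6.89339340e-04]), 'eef_pos': array([507.2436397 , -32.70799857, 291.17975495]), 'tcp_rot': array([-3.14008854e+00, -7.00293778e-04,  1.93378913e+00]), 'contact_force': array([-4.98530840e-04, -8.18322994e-01, -3.80636289e+00]), 'wrist_torque': array([ 0.0223794 , -0.06211564, -0.01936499]), 'opening': 0.17702936468357147}
```

View pics/s2b.png

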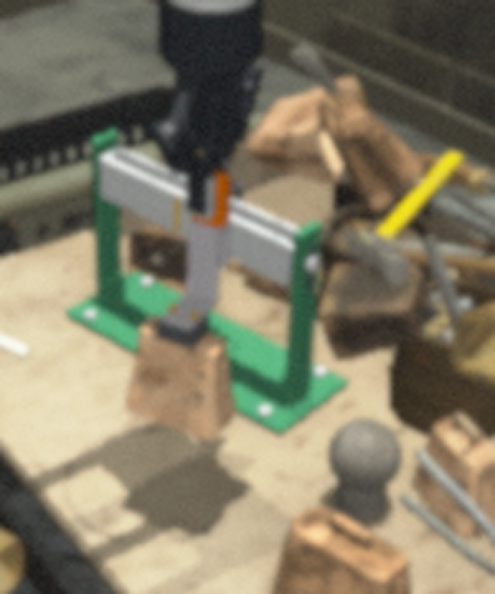

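The hanger is held about upright, and the weight reads about 4 N. The tab sits a few mm to the finger's -y side. Next I turn it to the rail's yaw and go in front of the lip.

Request:
drive_tool --pt "0 0 0 0.076" --pt "0 0 0 0.077" --pt "0 0 0 0.076" --pt "1.0 0.65 0 0" --pt "1.5 1.0 0 0" --pt "1.5 1.0 0 0" --pt "1.5 1.0 0 0" --pt "1.5 1.0 0 0" --pt "1.5 1.0 0 0" --pt "1.5 1.0 0 0" --pt "1.5 1.0 0 0" --pt "1.5 0.7 0 0"

```text
clock: 5.92
eef_pos: [573.7, 108.8, 291.1]
tcp_rot: [-3.14, -0.0, 1.707]
contact_force: [0.9, -0.7, -2.4]
opening: 0.169
```

Request:
drive_tool --pt "0 0 0 0" --pt "0 0 0 0" --pt "0 0 0 0" --pt "0 0 0 0"

```text
clock: 6.25
eef_pos: [572.9, 106.9, 291.8]
tcp_rot: [-3.141, 0.0, 1.705]
contact_force: [-0.4, -0.1, -3.2]
opening: 0.175
```

Run:
```python
from h import *
s=r.sense(); print(s['eef_pos'],s['tcp_rot'],s['contact_force'])
a=np.deg2rad(7.7);R=np.array([[np.cos(a),np.sin(a)],[-np.sin(a),np.cos(a)]])
print('TCP stand',(R@(s['eef_pos'][:2]-[612.6,109.2])).round(1))
im,_=snap('wrist','w1'); cv2.imwrite('pics/w1b.png',cv2.resize(im[:,:,::-1],(768,576)))
snap('scene','s3'); snap('top','t3')
for f in('s3','t3','t0'):
    P=cloud(f).reshape(-1,3); L=(P[:,:2]-[612.6,109.2])@R.T; z=P[:,2]
    if f!='t0':
      for lo,hi in((110,130),(130,150),(150,170),(170,190),(190,215),(215,240),(240,262),(262,280),(280,300),(300,312)):
        k=(z>lo)&(z<hi)&(abs(L[:,1])<60)&(L[:,0]<-9)&(L[:,0]>-140)
        if k.sum()>5: print(f,lo,hi,k.sum(),'x',np.percentile(L[k,0],[3,50,97]).round(1),'y',np.percentile(L[k,1],[3,50,97]).round(1))
    k=(z>178)&(z<192)&(abs(L[:,1])<110)&(abs(L[:,1])>25)&(L[:,0]>-8)&(L[:,0]<8); print(f,'lip',k.sum(),np.percentile(L[k,0],[3,25,50,75,97]).round(1),np.percentile(z[k],[50,90]))
```

```text
[572.93474835 106.88456788 291.7860814 ] [-3.14061115e+00  2.42471015e-04  1.70522481e+00] [-0.38982559 -0.09979865 -3.17057122]
TCP stand [-39.6   3. ]
s3 110 130 177 x [-105.1 -100.7  -65. ] y [-40.3 -21.1  34.1]
s3 130 150 170 x [-101.9  -97.6  -67.4] y [-38.8 -16.2  33.7]
s3 150 170 155 x [-98.3 -94.5 -66.1] y [-35.9 -12.8  31.4]
s3 170 190 159 x [-95.8 -90.3 -68.2] y [-33.6 -14.8  30. ]
s3 190 215 165 x [-94.  -75.9 -47.3] y [-16.4  -4.1  14. ]
s3 215 240 77 x [-51.7 -48.7 -30. ] y [-13.7  -3.6  14.5]
s3 240 262 78 x [-51.7 -48.6 -27.9] y [-13.9  -7.2  12. ]
s3 262 280 63 x [-51.5 -45.3 -26.3] y [-14.6  -7.7   9.6]
s3 280 300 80 x [-60.3 -47.8 -19.3] y [-15.7  -6.9   7.8]
s3 300 312 74 x [-59.5 -43.9 -17.1] y [-15.9  -5.8   5.7]
s3 lip 83 [-3.3 -0.9  0.1  2.   4.2] [181.84628903 184.04530624]
t3 110 130 29 x [-106.1 -103.6  -80. ] y [-6.9 21.6 42.2]
t3 130 150 24 x [-103.  -100.8  -88.1] y [-8.8 16.9 39.1]
t3 150 170 26 x [-99.6 -97.4 -91.3] y [-9.3 13.1 35.6]
t3 170 190 21 x [-95.8 -89.6 -68.7] y [-3.3 31.2 35.6]
t3 190 215 78 x [-94.5 -76.6 -53.6] y [-13.3  -7.2   1.2]
t3 lip 42 [-2.4 -1.4  0.2  1.9  2.9] [182.53551301 186.42639334]
t0 lip 123 [-3.  -1.7 -0.1  1.2  2.9] [182.86480604 185.47731075]
```

View pics/w1b.png

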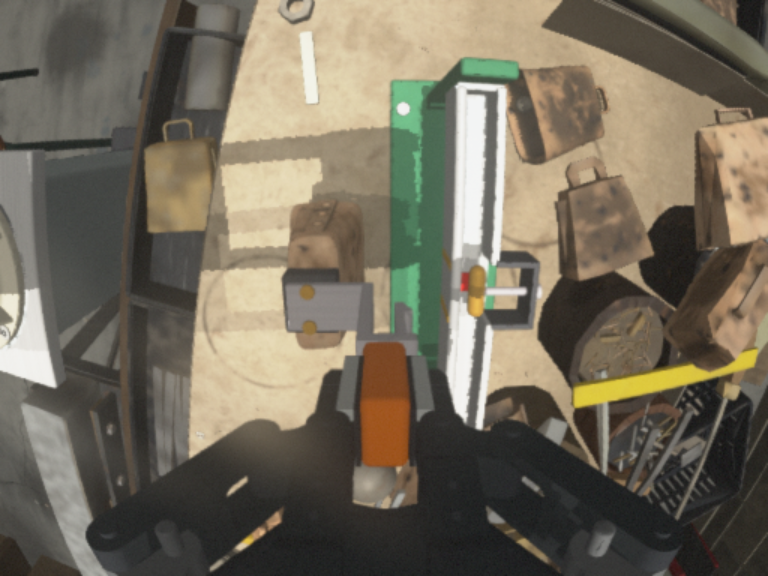

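The wrist view shows the keeper roller at (477,290) with the red pad behind the lip, and the hanger straight in the jaws. The cloud puts the stem front at -50, against -50.6 expected. It is constant with height, so the hanger is upright, and its y is about 0. Next I move over the lip.

Request:
drive_tool --pt "0 0.6 0 0" --pt "0 0.7 0 0" --pt "0 0.7 0 0" --pt "0 0.7 0 0" --pt "0 0.7 0 0" --pt "0 0.56 0 0" --pt "0 0 0 0" --pt "0 0 0 0" --pt "0 0 0.6 0" --pt "0 0 0.6 0" --pt "0 0 0.6 0" --pt "0 0 0.6 0"

```text
clock: 7.4
eef_pos: [612.1, 112.5, 267.4]
tcp_rot: [-3.141, 0.0, 1.705]
contact_force: [0.5, -0.4, -3.9]
opening: 0.177
```

Request:
drive_tool --pt "0 0 0.5 0" --pt "0 0 0.3 0" --pt "0 0 0 0" --pt "0 0 0 0" --pt "0 0 0 0"

```text
clock: 7.82
eef_pos: [612.8, 112.6, 260.6]
tcp_rot: [3.141, -0.0, 1.705]
contact_force: [0.5, 0.3, -3.1]
opening: 0.177
```

Run:
```python
from h import *
s=r.sense(); print(s['eef_pos'],s['tcp_rot'],s['contact_force'])
a=np.deg2rad(7.7);R=np.array([[np.cos(a),np.sin(a)],[-np.sin(a),np.cos(a)]])
print('TCP stand',(R@(s['eef_pos'][:2]-[612.6,109.2])).round(1))
im,_=snap('wrist','w2'); cv2.imwrite('pics/w2b.png',cv2.resize(im[120:320,150:400,::-1],None,fx=3,fy=3,interpolation=cv2.INTER_CUBIC))
snap('scene','s4')
P=cloud('s4').reshape(-1,3); L=(P[:,:2]-[612.6,109.2])@R.T; z=P[:,2]
for lo,hi in((110,130),(150,170),(190,200),(200,215),(215,225),(225,240)):
    k=(z>lo)&(z<hi)&(abs(L[:,1])<60)&(L[:,0]<30)&(L[:,0]>-100)
    print(lo,hi,k.sum(),'x',np.percentile(L[k,0],[3,25,50,97]).round(1),'y',np.percentile(L[k,1],[3,50,97]).round(1))
```

```text
[612.75707332 112.55590568 260.55806602] [ 3.14112687e+00 -1.89596574e-05  1.70479156e+00] [ 0.52912901  0.34053473 -3.10379615]
TCP stand [0.6 3.3]
110 130 156 x [-59.5 -56.9 -55.4 -27.3] y [-37.  -16.6  33. ]
150 170 269 x [-53.7 -47.7 -17.7   3.2] y [-53.3 -12.7  53.3]
190 200 31 x [-11.   -9.6  -8.5  10.1] y [-13.3  -3.5   8.3]
200 215 45 x [-11.6  -9.6  -8.3  10.8] y [-12.9  -5.9  12.5]
215 225 33 x [-11.5  -9.   -7.8  10. ] y [-15.3  -5.9   9.5]
225 240 51 x [-11.6  -8.9  -6.2  13.6] y [-13.8  -7.5  11.5]
```

View pics/w2b.png

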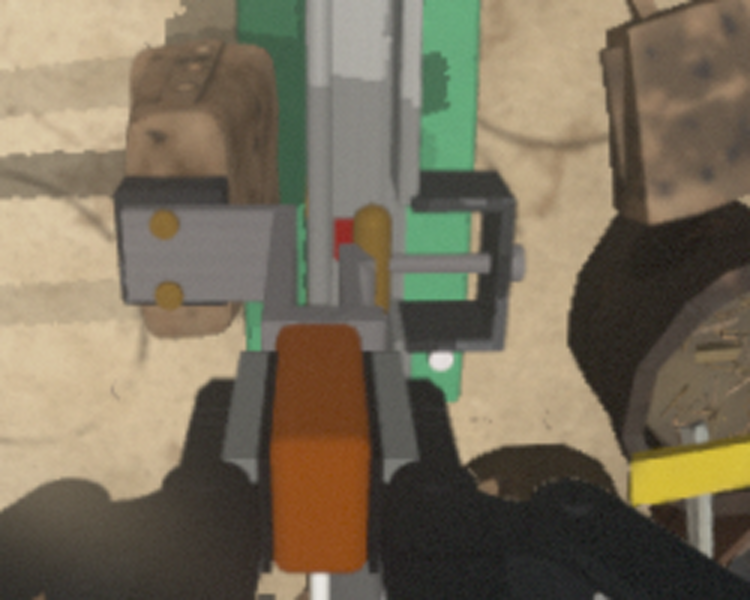

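The wrist crop shows the lip at (320,250), between the stem (280) and the nose (355), and the nose is just in front of the roller (375). So I descend gently.

Request:
drive_tool --pt "0 0 0.2 0" --pt "0 0 0.2 0" --pt "0 0 0.2 0" --pt "0 0 0.2 0" --pt "0 0 0 0" --pt "0 0 0 0"

```text
clock: 8.42
eef_pos: [612.4, 112.5, 252.0]
tcp_rot: [-3.141, 0.0, 1.705]
contact_force: [-0.5, 0.4, -3.4]
opening: 0.177
```

Request:
drive_tool --pt "0 0 0.2 0" --pt "0 0 0.2 0" --pt "0 0 0 0" --pt "0 0 0 0"

```text
clock: 8.75
eef_pos: [612.4, 112.5, 248.1]
tcp_rot: [-3.141, 0.0, 1.705]
contact_force: [0.1, 0.4, -3.1]
opening: 0.175
```

Request:
drive_tool --pt "0 0 0.2 0" --pt "0 0 0.2 0" --pt "0 0 0 0" --pt "0 0 0 0"

```text
clock: 9.08
eef_pos: [612.4, 112.5, 244.1]
tcp_rot: [-3.141, 0.0, 1.705]
contact_force: [-0.1, 0.1, -3.6]
opening: 0.177
```

Request:
drive_tool --pt "0 0 0.1 0" --pt "0 0 0.1 0" --pt "0 0 0.1 0" --pt "0 0 0 0" --pt "0 0 0 0"

```text
clock: 9.5
eef_pos: [612.4, 112.5, 241.2]
tcp_rot: [-3.141, 0.0, 1.705]
contact_force: [-0.1, 0.8, -2.8]
opening: 0.176
```

Request:
drive_tool --pt "0 0 0.1 0" --pt "0 0 0.1 0" --pt "0 0 0 0" --pt "0 0 0 0"

```text
clock: 9.83
eef_pos: [612.0, 112.5, 239.2]
tcp_rot: [-3.14, 0.0, 1.705]
contact_force: [-5.6, -1.2, 1.2]
opening: 0.17
```

Request:
drive_tool --pt "0 0 0.1 0" --pt "0 0 0.1 0" --pt "0 0 0 0" --pt "0 0 0 0"

```text
clock: 10.17
eef_pos: [612.0, 112.4, 237.4]
tcp_rot: [-3.14, 0.0, 1.705]
contact_force: [-6.5, -1.1, 2.8]
opening: 0.173
```

The keeper is engaging: lateral -6 N, push about 6 N. I go on in small steps.

Request:
drive_tool --pt "0 0 0.1 0" --pt "0 0 0.1 0" --pt "0 0 0 0" --pt "0 0 0 0"

```text
clock: 10.5
eef_pos: [612.0, 112.4, 235.5]
tcp_rot: [-3.14, 0.0, 1.705]
contact_force: [-5.6, -1.6, 2.6]
opening: 0.174
```

Request:
drive_tool --pt "0 0 0.1 0" --pt "0 0 0.1 0" --pt "0 0 0 0" --pt "0 0 0 0"

```text
clock: 10.83
eef_pos: [611.8, 112.4, 233.4]
tcp_rot: [-3.14, 0.0, 1.705]
contact_force: [-6.1, 0.1, 3.1]
opening: 0.171
```

Request:
drive_tool --pt "0 0 0.1 0" --pt "0 0 0.1 0" --pt "0 0 0 0" --pt "0 0 0 0"

```text
clock: 11.17
eef_pos: [611.6, 112.4, 231.0]
tcp_rot: [-3.14, 0.0, 1.705]
contact_force: [-5.5, -0.8, 0.1]
opening: 0.175
```

Request:
drive_tool --pt "0 0 0.1 0" --pt "0 0 0.1 0" --pt "0 0 0 0" --pt "0 0 0 0"

```text
clock: 11.5
eef_pos: [611.6, 112.4, 228.6]
tcp_rot: [-3.139, 0.0, 1.705]
contact_force: [-3.7, -0.2, -1.8]
opening: 0.172
```

Request:
drive_tool --pt "0 0 0.1 0" --pt "0 0 0.1 0" --pt "0 0 0 0" --pt "0 0 0 0"

```text
clock: 11.83
eef_pos: [611.6, 112.4, 226.4]
tcp_rot: [-3.139, 0.0, 1.705]
contact_force: [-4.2, 0.1, -6.5]
opening: 0.173
```

The bulb is past the roller, since the vertical force has reversed. I continue to the floor in 1 mm steps.

Request:
drive_tool --pt "0 0 0.1 0" --pt "0 0 0.1 0" --pt "0 0 0 0" --pt "0 0 0 0"

```text
clock: 12.17
eef_pos: [612.0, 112.4, 224.6]
tcp_rot: [-3.14, 0.0, 1.705]
contact_force: [-4.1, -0.8, -7.7]
opening: 0.175
```

Request:
drive_tool --pt "0 0 0.1 0" --pt "0 0 0 0" --pt "0 0 0 0"

```text
clock: 12.42
eef_pos: [612.5, 112.5, 224.0]
tcp_rot: [-3.141, 0.0, 1.705]
contact_force: [-3.2, -0.7, -6.8]
opening: 0.176
```

Request:
drive_tool --pt "0 0 0.1 0" --pt "0 0 0 0" --pt "0 0 0 0"

```text
clock: 12.67
eef_pos: [612.8, 112.5, 223.5]
tcp_rot: [3.141, -0.0, 1.705]
contact_force: [-4.4, -1.1, -3.5]
opening: 0.177
```

Request:
drive_tool --pt "0 0 0.1 0" --pt "0 0 0 0" --pt "0 0 0 0"

```text
clock: 12.92
eef_pos: [612.9, 112.6, 223.4]
tcp_rot: [3.14, -0.0, 1.705]
contact_force: [-5.8, -0.2, 3.3]
opening: 0.172
```

Request:
drive_tool --pt "0 0 0.1 0" --pt "0 0 0 0" --pt "0 0 0 0"

```text
clock: 13.17
eef_pos: [612.9, 112.6, 223.2]
tcp_rot: [3.14, -0.0, 1.705]
contact_force: [-8.0, -1.4, 8.8]
opening: 0.176
```

The floor is felt at TCP z 223.3, with the force rising steeply and a push of about 12 N. I relax the preload and look before releasing.

Request:
drive_tool --pt "0 0 -0.1 0" --pt "0 0 0 0" --pt "0 0 0 0"

```text
clock: 13.42
eef_pos: [612.8, 112.6, 223.4]
tcp_rot: [3.14, -0.0, 1.705]
contact_force: [-5.8, 0.4, 2.0]
opening: 0.174
```

Run:
```python
from h import *
s=r.sense(); print(s['eef_pos'],s['contact_force'])
im,_=snap('wrist','w3'); cv2.imwrite('pics/w3b.png',cv2.resize(im[150:290,190:350,::-1],None,fx=4.2,fy=4.2,interpolation=cv2.INTER_CUBIC))
```

```text
[612.8411255  112.58248565 223.42233567] [-5.81067501  0.38846392  2.04403567]
```

View pics/w3b.png

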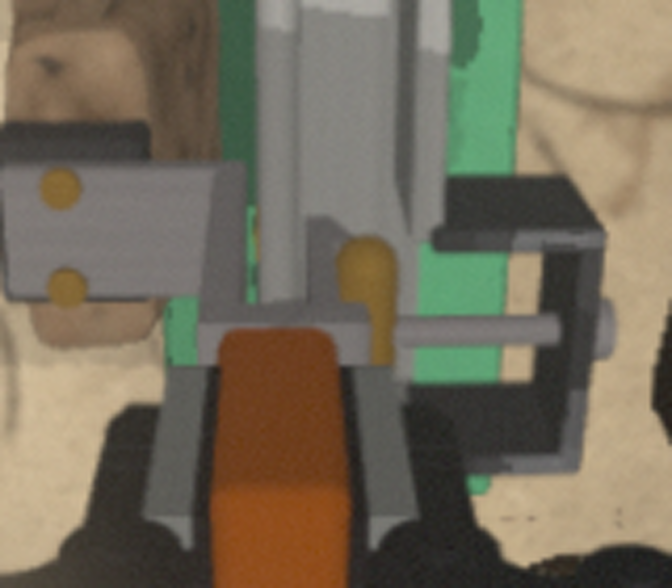

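The wrist view shows the nose behind the lip and low in the trough, with the roller at (367,300) back out towards the neck, beside the bridge. I release by opening partway.

Request:
drive_tool --pt "0 0 0 0" --pt "0 0 0 0" --pt "0 0 0 0" --pt "0 0 0 0" --pt "0 0 0 0" --pt "0 0 0 0" --jaw 0.4

```text
clock: 13.97
eef_pos: [612.9, 112.6, 222.5]
tcp_rot: [3.141, -0.0, 1.705]
contact_force: [-0.5, -0.9, -0.5]
opening: 0.601
```

Request:
drive_tool --pt "0 0 -0.5 0" --pt "0 0 -1 0" --pt "0 0 -1 0" --pt "0 0 -1.5 0" --pt "0 0 -2 0" --pt "0 0 -2 0" --pt "0 0 -2 0" --pt "0 0 0 0" --pt "0 0 0 0" --pt "0 0 0 0" --pt "0 0 0 0" --pt "0 0 0 0"

```text
clock: 14.97
eef_pos: [612.1, 112.4, 321.4]
tcp_rot: [-3.14, 0.0, 1.705]
contact_force: [-0.1, -0.3, -0.9]
opening: 0.602
```

Run:
```python
from h import *
s=r.sense(); print(s['eef_pos'],s['contact_force'])
im,_=snap('wrist','w4'); im2,_=snap('scene','s5')
A=cv2.resize(im[100:290,160:400,::-1],(400,316)); B=cv2.resize(im2[100:260,190:340,::-1],(400,427),interpolation=cv2.INTER_CUBIC)
C=np.zeros((427,800,3),np.uint8);C[:316,:400]=A;C[:,400:]=B;cv2.imwrite('pics/f.png',C)
a=np.deg2rad(7.7);R=np.array([[np.cos(a),np.sin(a)],[-np.sin(a),np.cos(a)]])
for f in('s5',):
    P=cloud(f).reshape(-1,3); L=(P[:,:2]-[612.6,109.2])@R.T; z=P[:,2]
    for lo,hi in((50,65),(65,80),(80,95),(95,110),(200,215),(215,235),(235,245)):
        k=(z>lo)&(z<hi)&(abs(L[:,1])<18)&(L[:,0]<30)&(L[:,0]>-90)
        if k.sum()>3: print(f,lo,hi,k.sum(),'x',np.percentile(L[k,0],[3,25,50,97]).round(1),'y',np.percentile(L[k,1],[3,50,97]).round(1),'zmax',z[k].max())
# stem tilt, t0/s0 bystander shift check: depth change of scene excluding rail area
d0=np.load('pics/s0.npz')['d'];d1=np.load('pics/s5.npz')['d'];m=abs(d0-d1)>25;m[:, :190]=0
print('changed px below/right of hanger', m[190:,270:].sum(), m.sum())
```

```text
[612.10539842 112.43775581 321.36708143] [-0.10631445 -0.27300928 -0.86148475]
s5 50 65 37 x [-50.9 -49.1 -48.7 -46.3] y [-16.1  -0.3  17.5] zmax 64.81767354189193
s5 65 80 36 x [-50.  -48.4 -47.4 -44.8] y [-16.8   0.6  16.5] zmax 78.97366842034066
s5 80 95 36 x [-49.7 -47.4 -46.4 -43.8] y [-15.4  -1.3  16.8] zmax 93.72457615562632
s5 95 110 40 x [-48.8 -46.8 -45.6 -39.2] y [-17.3  -1.1  16.3] zmax 109.7732345945622
s5 200 215 37 x [-13.2 -10.8  -9.7   3.3] y [-13.2  -5.7  11. ] zmax 213.94220902682758
s5 215 235 59 x [-14.6 -12.9 -11.   -0.8] y [-13.8  -5.9  14. ] zmax 234.72823949642208
s5 235 245 30 x [-14.1 -11.5  -7.    0.7] y [-13.4  -1.1  12.2] zmax 240.88532045732248
changed px below/right of hanger 387 10964
```

View pics/f.png

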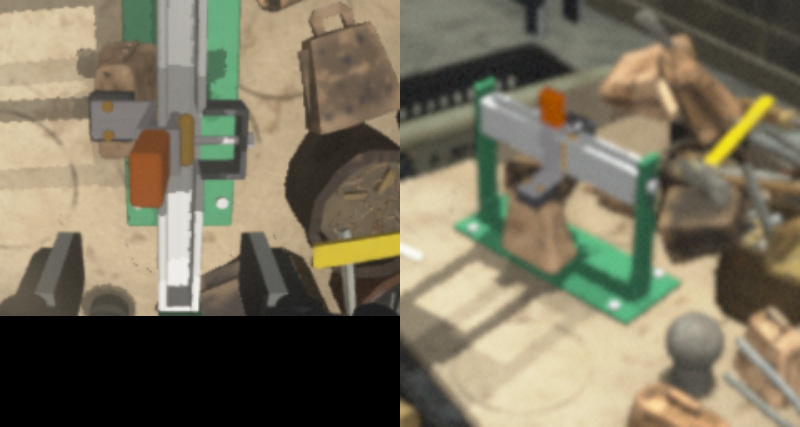

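It hangs between the marks, the roller is back out over the hook, and the tab top at 241 mm fits a fully home nose. I let it settle a second, then check for motion and hand in.

Request:
drive_tool --pt "0 0 0 0" --pt "0 0 0 0" --pt "0 0 0 0" --pt "0 0 0 0" --pt "0 0 0 0" --pt "0 0 0 0" --pt "0 0 0 0" --pt "0 0 0 0" --pt "0 0 0 0" --pt "0 0 0 0" --pt "0 0 0 0" --pt "0 0 0 0"

```text
clock: 16.07
eef_pos: [612.5, 112.5, 322.3]
tcp_rot: [-3.142, 0.0, 1.705]
contact_force: [-0.4, 0.4, 0.1]
opening: 0.603
```

Run:
```python
from h import *
snap('scene','s6')
a=np.deg2rad(7.7);R=np.array([[np.cos(a),np.sin(a)],[-np.sin(a),np.cos(a)]])
for f in('s5','s6'):
    P=cloud(f).reshape(-1,3); L=(P[:,:2]-[612.6,109.2])@R.T; z=P[:,2]
    for lo,hi in((50,110),(205,245)):
        k=(z>lo)&(z<hi)&(abs(L[:,1])<45)&(L[:,0]<30)&(L[:,0]>-90); print(f,lo,np.median(L[k],0).round(2),np.percentile(z[k],98))
job.sign_off()
```

```text
s5 50 [-45.4  -16.95] 109.08688525874372
s5 205 [-10.51  -4.4 ] 239.38560057667024
s6 50 [-45.18 -18.74] 109.42721027319578
s6 205 [-10.38  -4.04] 239.82460223671706
the job is handed in; nothing more can be done
```

The bell now hangs on the rail between the yellow marks. I let go of it with the arm clear and handed the job in at about 16 s of the 64 s. The sign-off gave no verdict.

- **Pressing in:** I gripped it by the orange tab and lowered the hook over the lip. It passed the keeper with about 7 N of downward push. The true floor turned out about 6 mm above nominal. At the floor I pressed with about 12 N, against the 30 N limit.
- **Last checks:** The roller was back out over the hook. The tab top was at about 241 mm, which fits a nose standing on the floor. The lean was about 0.1 rad, and the hanger had not moved measurably between two pictures about 1 s apart.
- **Not confirmed:** I could not read the keeper and red-pad joints directly, so "home" rests on the felt force, the height and the pictures. I did not measure how far the bystanders are from where they started. The ball looked undisturbed in the last scene picture, and nothing on the path should have touched the others. A rough depth comparison of the area to the right of the bell showed 387 changed pixels. I did not trace these.
- **Disagreement:** The cameras differed by 2–3 mm on the tab and rail, within their stated calibration.

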